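# Stack the long parts tray on its bottom tray

### The arm

A 6-joint arm with a two-finger parallel gripper is mounted at the origin on the work surface. World frame = base frame: x ahead of the robot, y to its left, z up, the work surface at z = 0. Lengths are in m, angles in rad, forces in N, time in s.
With the tool pointing down it reaches from about 0.375 to 0.975 m from the base axis. Payload 3.8 kg.
Tool frame: the origin (TCP) lies midway between the tips of the shut fingers; the grasp point (between the pads) lies 19 mm behind it; z points along the fingers, y is the direction in which the jaws open and shut (so a half turn about z gives the same grasp; the last joint's range is limited). The gripper opens to 85 mm and grips with 20 to 120 N. Pads are 22 mm wide; open, the fingers measure 114 mm over their backs; the gripper's body (76 mm by 85 mm) begins 54 mm behind the grasp point. The pads swing forward as they close: fully open they stand 13 mm farther back than shut.
Start: joints at [-1.239, 0.264, 1.604, -0, 1.274, -0.037], TCP at [0.243, -0.63, 0.231] pointing down, gripper open.
Joint ranges: [-2.63, 2.63], [-0.94, 2.18], [0.31, 2.57], [-1.31, 4.45], [0, 2.66], [-2.55, 2.55]. Speed limits (rad/s): [2.57, 2.57, 3.14, 3.14, 3.14, 3.14].

### API

Orientations are given as a rotation vector (axis times angle).
In Python, from workcell import bot gives the robot as it stands.
- The arm moves only by the tool drive_tool, never from a script. Its argument "deltas" is a list of rows, each an object with "hand": the opening, from 0 (shut) to 1 (fully open); "offset": the shift along the world's x, y, z in cm, a list of three; "angular": the turn, a rotation vector about the world's x, y, z in degrees, a list of three. A call has 1 to 8 rows; each row is the pose to reach, as a shift and turn from the pose commanded when the call began; what a row does not reach only later rows make up. A row lasts 1/8 s, in which the tool goes at most 62.5 mm and 10.7 degrees, less where a joint would pass 70% of its speed; a pose out of reach is approached as far as the arm can. A call with a gripper value outside its range is refused whole. The fingers move at their own pace and stop on an object; "force" is the grip in N (left out, the last holds). Time passes only in rows, so rows that repeat a pose let the fingers close. It gives the time, the measured TCP pose, the force and the opening at its end, in the units of the state.
- bot.read_state(): the state, without advancing time (a new reading comes with each control period).
- bot.read_camera(name): name is "side" or "top" or "wrist"; returns a dict with "frame" (480x640x3 uint8, blue, green, red), "mtx" (3x3 intrinsics, pixels), "R" (3x3) and "t" (3): a world point X has camera coordinates R X + t. Camera axes: x right, y down, z forward; pixel columns grow to the right and rows downward; lengths in m; the calibration is good to about 2 mm. A picture is of the moment at which its call begins. There is no depth.
- bot.finish_job(): hands the job in, once; it reports no verdict.
The state is a dict: "time": time; "q": joint angles; "joint_vel": joint speeds; "joint_torque": joint torques, N m; "tool_pos": TCP position; "tcp_rot": TCP orientation; "wrist_force": force on the tool from outside, world axes, zero at the start; "torque": the same for the moment, N m; "width": opening from 0.0 (shut) to 1.0 (fully open).
Only numpy, scipy, OpenCV 4.12 (cv2) and the standard library are available. Lean on these libraries where they do the work, as an engineer would, in place of code of your own. Each camera call takes 0.05 s, during which the arm holds its last target. There are 200 camera calls.

### The job

On the pine sorting shelf stands an open wooden bottom tray with a square socket in each corner. Take the long knob tray, the one of the same length and width as the bottom tray, and stack it squarely on top so that all four of its corner pins drop into the sockets and it sits fully down on the rim; set it down, do not let it fall from a height. Leave the shorter tray where it is, do not shove the bottom tray about, and let go of the stacked tray.

Things in the scene. Friction and masses are not known exactly. Their poses are not given: they have to be found in the camera images.
- long_tray: Long wooden knob tray, 170 (x) by 130 (y) mm, 0.35 kg, on four corner pins. Origin: centre of footprint at pin-tip level; z up. Pins at x +-64, y +-44 mm, 12 mm thick, rounded tips, 20 mm long. Underside at z 20, wall rim at z 50. Upright grip board along its x in the middle: 90 mm long, 16 mm thick (y), top at z 95, nothing beside it above the rim. Same when turned half round.
- bottom_tray: Open wooden bottom tray, 170 (x) by 130 (y) by 45 mm high, loose on the low pine shelf, 0.9 kg, no grip board. Origin: centre of its underside; z up. Each corner is a square socket, 34 mm inside, 40 mm deep, centred at x +-64, y +-44 mm (11 mm play round a pin). A long tray fully down on it has its origin 25 mm above this one. The shelf's lips are lower than its rim.
- short_tray: Shorter wooden knob tray, a bystander: 120 (its x) by 110 (its y) mm, with a grip board, knobs and pins like the long tray's (top at 95 mm), but it does not fit the sockets. Origin as for the long tray. To be left alone.
Not all that is in view belongs to the job. Leave any turquoise or yellow look-alike of the long_tray alone.

How it is judged:
By the outcome, as a careful person would: the job done as asked, in the order asked, and still so for the second after the job is handed in, with the robot touching nothing.
It also fails if it takes over 42 s, if anything falls off the work surface, if the arm or the gripper's body presses on something with over 40 N, if the wrist force passes 120 N, or if a joint passes its speed limit or range.

## Working session

There is one attempt and no reset: what is moved stays moved. The work goes in short steps, Python scripts to look and compute and a tool call to move; the robot and the scene stay as the last step left them, time stands still between calls to the robot, and variables do not carry over. Pictures are saved under pics/ and viewed, about 8 in all and at most 12, crops included, and the job is handed in when it is done.

Besides the shell and the picture viewer there is one more tool, called after "Request:" as name(argument=value, ...), one argument or row to a line, values as JSON. drive_tool: Moves the arm, as the interface text tells. Its arguments: {"type":"object","properties":{"deltas":{"type":"array"},"force":{"type":"number"}},"required":["deltas"]}

```bash
mkdir -p pics; cat > h.py <<'E'
import numpy as np, cv2
from workcell import bot
def snap(n,f):
    c=bot.read_camera(n); cv2.imwrite('pics/'+f,c['frame']); np.savez('pics/'+f+'.npz',**{k:np.array(c[k]) for k in('mtx','R','t')}); return c
def px2w(f,uv,z):
    c=np.load('pics/'+f+'.npz'); o=-c['R'].T@c['t']; r=[]
    for p in np.atleast_2d(uv):
        d=c['R'].T@np.linalg.inv(c['mtx'])@np.array([p[0],p[1],1.]); r.append(o+d*(z-o[2])/d[2])
    return np.array(r)
def w2px(f,X):
    c=np.load('pics/'+f+'.npz'); x=(c['R']@np.atleast_2d(X).T).T+c['t']; p=x@c['mtx'].T; return p[:,:2]/p[:,2:]
E
python3 - <<'E'
from h import *
snap('top','top0.png');snap('side','side0.png')
for f in('top0.png','side0.png'):
    c=np.load('pics/'+f+'.npz');print(-c['R'].T@c['t'],c['mtx'][0,0])
print(bot.read_state())
E
```

```text
[ 0.32749012 -0.12965117  1.19260678] 560.3203222003505
[0.05000502 0.72909658 0.88627159] 490.36170949433335
{'time': 0.1, 'q': array([-1.23888848e+00,  2.64709987e-01,  1.60528228e+00,  2.49295389e-05,
        1.27374542e+00, -3.68932528e-02]), 'joint_vel': array([-0.00171949, -0.00051428, -0.00409521, -0.0001509 , -0.00182853,
       -0.00131386]), 'joint_torque': array([ 3.82562503e-04, -5.16707611e+01, -3.68589199e+01, -2.36756210e-05,
        6.23981352e-03,  1.41708501e-06]), 'tool_pos': array([ 0.24311836, -0.62894868,  0.23004067]), 'tcp_rot': array([-3.08624403e+00, -5.75632900e-01,  4.57876109e-04]), 'wrist_force': array([-0.5706691 ,  0.23767965,  0.45895916]), 'torque': array([ 0.02041718,  0.02642968, -0.00715267]), 'width': 0.9979113665585478}
```

View pics/top0.png

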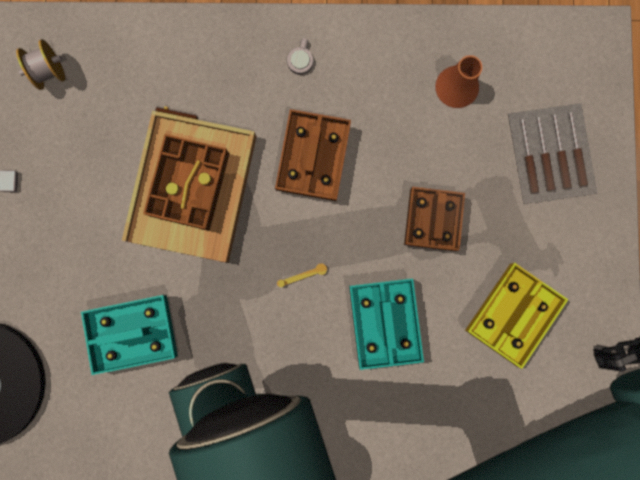

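View pics/side0.png

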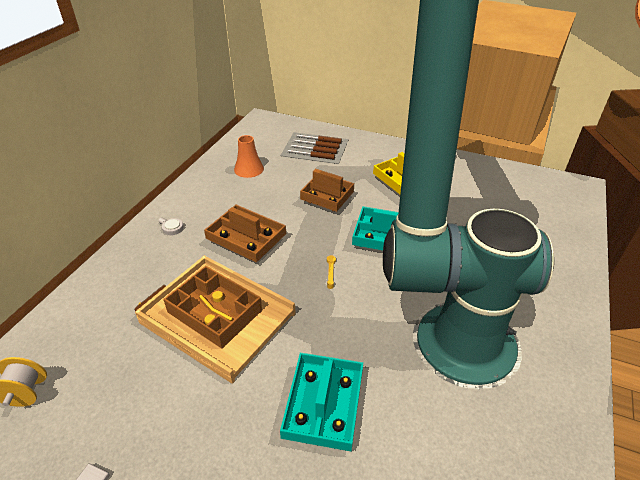

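The top view shows the bottom tray on the shelf around (187,182), the brown long tray around (314,155), and the shorter brown one around (435,219). Turquoise and yellow look-alikes are elsewhere. I'll enlarge the crop to read corners.

```bash
python3 - <<'E'
from h import *
i=cv2.imread('pics/top0.png')[95:265,120:360]
cv2.imwrite('pics/crop.png',cv2.resize(i,None,fx=3.3333,fy=3.3333,interpolation=cv2.INTER_CUBIC))
E
```

```text
(no output)
```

View pics/crop.png

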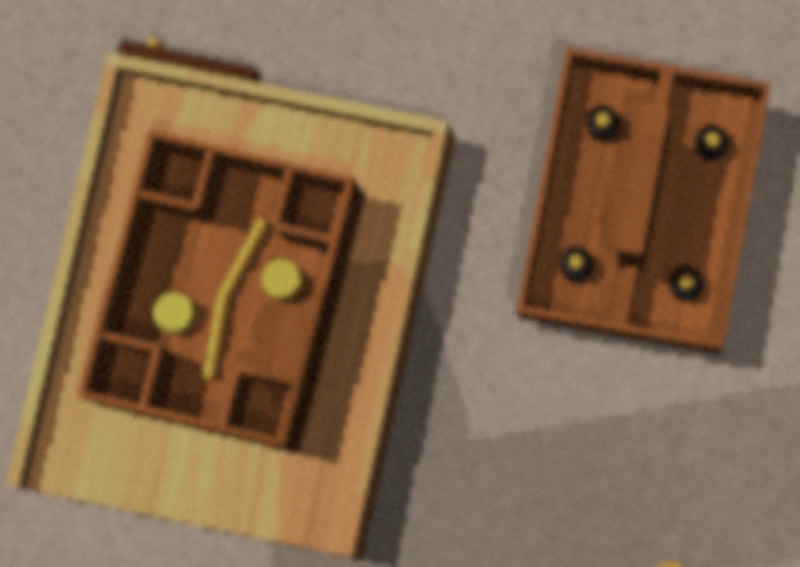

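The crop shows the bottom tray rim corners at about (150,137), (355,183), (290,445), (83,397), and the long tray rim at (567,50), (768,85), (722,350), (520,315). The long tray's grip board runs along its long axis. The sockets look empty.

```bash
python3 - <<'E'
from h import *
def go(c,zs):
    c=np.array(c)/3.3333+[120,95]
    for z in zs:
        P=px2w('top0.png',c,z)[:,:2]; L=[np.linalg.norm(P[i]-P[(i+1)%4]) for i in range(4)]
        d=(P[3]-P[0]+P[2]-P[1]); print(z,P.mean(0).round(4),np.round(L,4),np.degrees(np.arctan2(d[1],d[0])).round(1))
    print(P.round(3))
go([(567,50),(768,85),(722,350),(520,315)],[.05])
go([(150,137),(355,183),(290,445),(83,397)],[.045,.06,.07,.08])
# side view overlay guess
for z in (.05,.06,.07,.08):
    c=np.array([(150,137),(355,183),(290,445),(83,397)])/3.3333+[120,95]
    print(z,w2px('side0.png',px2w('top0.png',c,z)).round(0).tolist())
i=cv2.imread('pics/side0.png')[170:390,120:320]
cv2.imwrite('pics/crop2.png',cv2.resize(i,None,fx=2.7,fy=2.7,interpolation=cv2.INTER_CUBIC))
E
```

```text
0.05 [ 0.6033 -0.1042] [0.1276 0.1694 0.1268 0.1698] 170.8
[[ 0.698 -0.055]
 [ 0.676 -0.181]
 [ 0.509 -0.153]
 [ 0.53  -0.028]]
0.045 [0.5452 0.1596] [0.1322 0.1689 0.1323 0.1684] 167.5
0.06 [0.5423 0.1559] [0.1305 0.1667 0.1306 0.1662] 167.5
0.07 [0.5404 0.1533] [0.1293 0.1652 0.1295 0.1647] 167.5
0.08 [0.5385 0.1508] [0.1282 0.1638 0.1283 0.1632] 167.5
[[0.632 0.196]
 [0.605 0.07 ]
 [0.445 0.106]
 [0.473 0.231]]
0.05 [[162.0, 306.0], [205.0, 271.0], [259.0, 302.0], [217.0, 342.0]]
0.06 [[163.0, 302.0], [205.0, 268.0], [259.0, 299.0], [218.0, 338.0]]
0.07 [[164.0, 299.0], [206.0, 265.0], [260.0, 295.0], [219.0, 334.0]]
0.08 [[165.0, 295.0], [207.0, 262.0], [260.0, 292.0], [220.0, 330.0]]
```

View pics/crop2.png

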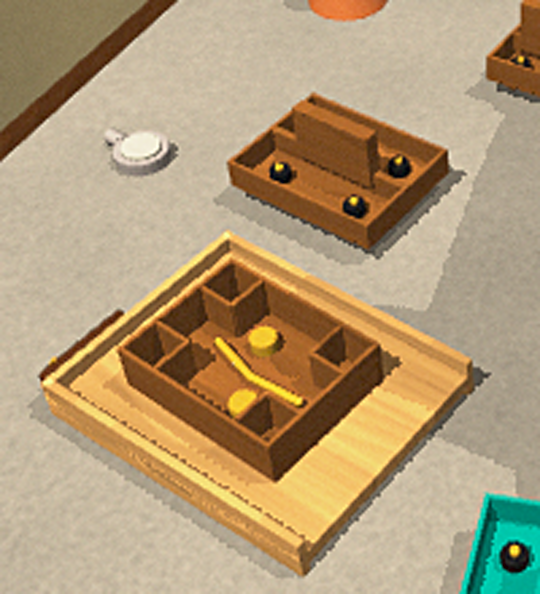

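Side crop: rim corners land at side pixels about (164,300), (207,267), (262,299), (223,332), which matches rim z ≈ 0.067, so the shelf is about 22 mm high. That gives the bottom tray at (0.541, 0.154), yaw −12.5°. The long tray is at (0.603, −0.104), yaw −9.2°, and its sides come out at 127×170, matching the spec. Moving above the long tray.

Request:
drive_tool(
  deltas=[
    {"hand":1,"offset":[4,5.5,1],"angular":[0,0,-4]},
    {"hand":1,"offset":[7,10,1],"angular":[0,0,-8]},
    {"hand":1,"offset":[10,15,1],"angular":[0,0,-12]},
    {"hand":1,"offset":[13.5,20,1],"angular":[0,0,-16]},
    {"hand":1,"offset":[17,25,1],"angular":[0,0,-20]},
    {"hand":1,"offset":[20.5,30,1],"angular":[0,0,-24]},
    {"hand":1,"offset":[24,35,1],"angular":[0,0,-27]},
    {"hand":1,"offset":[27,40,1],"angular":[0,0,-30]},
  ],
)

```text
time: 1.1
tool_pos: [0.5141, -0.2277, 0.2409]
tcp_rot: [-3.132, 0.245, 0.0]
wrist_force: [0.6, -0.2, 0.9]
width: 0.997
```

Request:
drive_tool(
  deltas=[
    {"hand":1,"offset":[3,4.2,-1],"angular":[0,0,0]},
    {"hand":1,"offset":[6,8.4,-2],"angular":[0,0,0]},
    {"hand":1,"offset":[9,12.5,-4],"angular":[0,0,0]},
    {"hand":1,"offset":[9,12.5,-4],"angular":[0,0,0]},
    {"hand":1,"offset":[9,12.5,-4],"angular":[0,0,0]},
  ],
)

```text
time: 1.72
tool_pos: [0.6028, -0.1047, 0.2008]
tcp_rot: [3.132, -0.242, -0.002]
wrist_force: [-0.6, -0.1, 1.1]
width: 1.001
```

```bash
python3 - <<'E'
from h import *
c=snap('wrist','w1.png'); s=bot.read_state(); print(s['tool_pos'],s['tcp_rot'],s['q'])
print(-c['R'].T@c['t'])
a=np.radians(-9.2);R=np.array([[np.cos(a),-np.sin(a)],[np.sin(a),np.cos(a)]])
def pts(l,z): return [[*(R@np.array(p)/1000+[.6033,-.1042]),z] for p in l]
i=c['frame'].copy()
for l,z in(([(85,65),(85,-65),(-85,-65),(-85,65)],.05),([(45,8),(45,-8),(-45,-8),(-45,8)],.095)):
    cv2.polylines(i,[w2px('w1.png',pts(l,z)).round().astype(np.int32)],True,(0,255,0),1)
cv2.imwrite('pics/w1o.png',i)
E
```

```text
[ 0.60290798 -0.1053243   0.20135035] [ 3.13165846e+00 -2.43314894e-01 -5.88626682e-04] [-2.13335161e-01  1.66588949e-01  1.77726155e+00 -5.82322033e-04
  1.19804638e+00  1.51275221e+00]
[ 0.67130907 -0.11578148  0.34330451]
```

View pics/w1o.png

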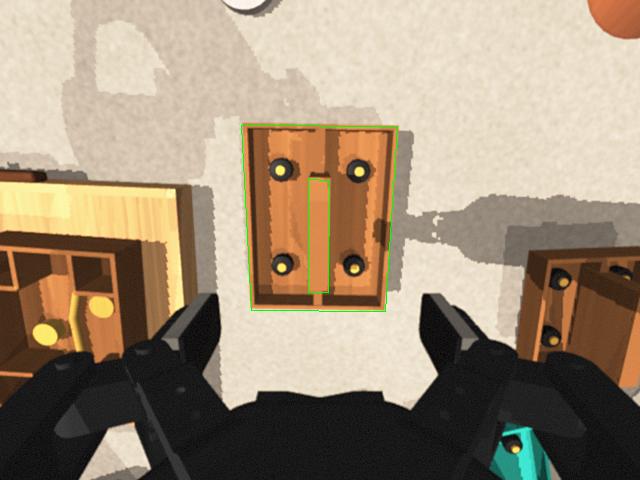

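The wrist view shows the predicted rim outline (242–398, 124–310) and board lying on the real tray within about a millimetre. Descending and gripping.

Request:
drive_tool(
  deltas=[
    {"hand":1,"offset":[0,0.1,-5]},
    {"hand":1,"offset":[0,0.1,-10]},
    {"hand":1,"offset":[0,0.1,-13]},
    {"hand":1,"offset":[0,0.1,-14]},
    {"hand":0,"offset":[0,0.1,-14]},
    {"hand":0,"offset":[0,0.1,-14]},
    {"hand":0,"offset":[0,0.1,-14]},
    {"hand":0,"offset":[0,0.1,-14]},
  ],
  force=60,
)

```text
invalid input
```

Request:
drive_tool(
  deltas=[
    {"hand":1,"offset":[0,0.1,-5],"angular":[0,0,0]},
    {"hand":1,"offset":[0,0.1,-10],"angular":[0,0,0]},
    {"hand":1,"offset":[0,0.1,-13],"angular":[0,0,0]},
    {"hand":1,"offset":[0,0.1,-14],"angular":[0,0,0]},
    {"hand":0,"offset":[0,0.1,-14],"angular":[0,0,0]},
    {"hand":0,"offset":[0,0.1,-14],"angular":[0,0,0]},
    {"hand":0,"offset":[0,0.1,-14],"angular":[0,0,0]},
    {"hand":0,"offset":[0,0.1,-14],"angular":[0,0,0]},
  ],
  force=60,
)

```text
time: 2.78
tool_pos: [0.6043, -0.1039, 0.0627]
tcp_rot: [3.132, -0.243, 0.004]
wrist_force: [-0.1, -1.4, 3.3]
width: 0.176
```

Request:
drive_tool(
  deltas=[
    {"hand":0,"offset":[0,0,0],"angular":[0,0,0]},
    {"hand":0,"offset":[0,0,1],"angular":[0,0,0]},
    {"hand":0,"offset":[0,0,3],"angular":[0,0,0]},
    {"hand":0,"offset":[0,0,6],"angular":[0,0,0]},
    {"hand":0,"offset":[0,0,9],"angular":[0,0,0]},
    {"hand":0,"offset":[0,0,11],"angular":[0,0,0]},
    {"hand":0,"offset":[0,0,12],"angular":[0,0,0]},
    {"hand":0,"offset":[0,0,12],"angular":[0,0,0]},
  ],
)

```text
time: 3.78
tool_pos: [0.6035, -0.1036, 0.1818]
tcp_rot: [3.132, -0.243, 0.001]
wrist_force: [0.1, -0.2, -5.0]
width: 0.177
```

```bash
python3 - <<'E'
from h import *
c=snap('top','t1.png'); s=bot.read_state(); print(s['tool_pos'],s['tcp_rot'],s['width'],s['wrist_force'],s['torque'],s['q'])
a=cv2.resize(c['frame'][90:290,90:370],None,fx=2,fy=2); c=snap('wrist','w2.png')
b=cv2.resize(c['frame'],(533,400))[:, :240*1]
b=cv2.resize(c['frame'],(320,240)); b=cv2.copyMakeBorder(b,0,160,0,0,0)
cv2.imwrite('pics/m1.png',np.hstack([a[:,:480],b]))
E
```

```text
[ 0.60289416 -0.10350527  0.18069831] [-3.13205250e+00  2.42838519e-01  1.43012506e-03] 0.17810451302343094 [ 0.07302428 -0.02488681 -5.36808062] [0.03997206 0.04889901 0.02379782] [-2.10749664e-01  1.82234840e-01  1.79845955e+00  1.91524959e-05
  1.16181926e+00  1.51479613e+00]
```

View pics/m1.png

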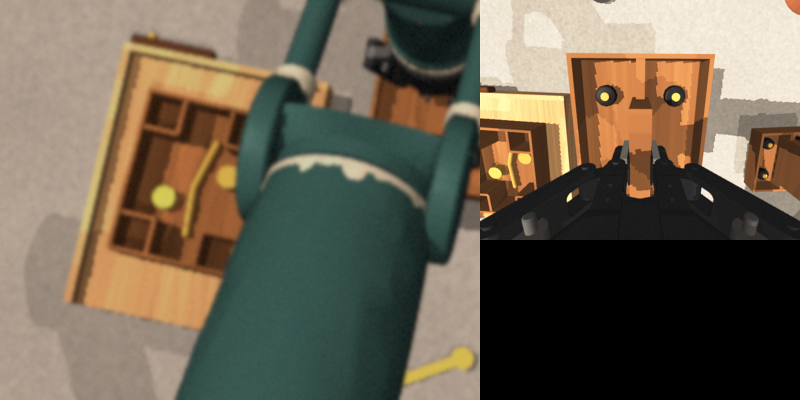

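The tray is held level with its load felt (−5.3 N incl. offset), and the bottom tray has not moved. Carrying it over.

Request:
drive_tool(
  deltas=[
    {"hand":0,"offset":[-0.5,2,0],"angular":[0,0,-0.5]},
    {"hand":0,"offset":[-1.4,6,0],"angular":[0,0,-1]},
    {"hand":0,"offset":[-2.5,10.5,0],"angular":[0,0,-1.5]},
    {"hand":0,"offset":[-3.6,15,0],"angular":[0,0,-2]},
    {"hand":0,"offset":[-4.7,19.5,0],"angular":[0,0,-2.5]},
    {"hand":0,"offset":[-5.6,23.5,0],"angular":[0,0,-3]},
    {"hand":0,"offset":[-6.2,25.8,0],"angular":[0,0,-3.3]},
    {"hand":0,"offset":[-6.2,25.8,0],"angular":[0,0,-3.3]},
  ],
)

```text
time: 4.88
tool_pos: [0.5398, 0.1558, 0.1796]
tcp_rot: [3.124, -0.329, -0.005]
wrist_force: [0.2, -0.8, -4.7]
width: 0.184
```

Request:
drive_tool(
  deltas=[
    {"hand":0,"offset":[0,0,-2],"angular":[0,0,0]},
    {"hand":0,"offset":[0,0,-3.5],"angular":[0,0,0]},
    {"hand":0,"offset":[0,0,-3.5],"angular":[0,0,0]},
    {"hand":0,"offset":[0,0,-3.5],"angular":[0,0,0]},
  ],
)

```text
time: 5.38
tool_pos: [0.5414, 0.1538, 0.1459]
tcp_rot: [3.124, -0.334, -0.001]
wrist_force: [0.9, -0.0, -5.8]
width: 0.177
```

```bash
python3 - <<'E'
from h import *
s=bot.read_state(); p=s['tool_pos'];r=s['tcp_rot'];yaw=np.degrees(2*np.arctan(r[1]/r[0])); print(p,yaw,s['wrist_force'])
def box(cx,cy,y,z,fx=85,fy=65):
    a=np.radians(y);R=np.array([[np.cos(a),-np.sin(a)],[np.sin(a),np.cos(a)]])
    return [[*(R@np.array(q)/1000+[cx,cy]),z] for q in((fx,fy),(fx,-fy),(-fx,-fy),(-fx,fy))]
for n in('wrist','side'):
    f=n[0]+'3.png'; i=snap(n,f)['frame']
    z0=p[2]-.062
    for b,c in((box(p[0],p[1],yaw,z0+.05),(0,255,0)),(box(.541,.154,-12.5,.067),(255,0,255))):
        cv2.polylines(i,[(w2px(f,b)*8).round().astype(np.int32)],True,c,1,cv2.LINE_AA,3)
    if n=='wrist': A=cv2.resize(i[0:400,130:530],(400,400))
    else: B=cv2.resize(i[210:360,140:290],(400,400),interpolation=cv2.INTER_CUBIC)
cv2.imwrite('pics/m2.png',np.hstack([A,B]))
E
```

```text
[0.54140526 0.153825   0.14589947] -12.221619762189807 [ 8.94092304e-01 -2.34180430e-03 -5.78038260e+00]
```

View pics/m2.png

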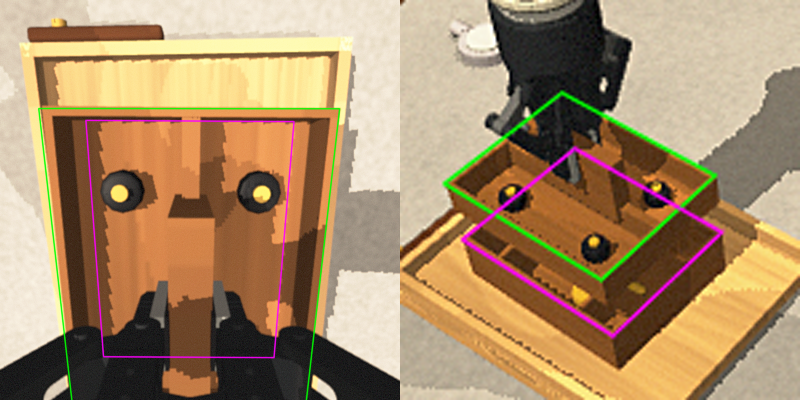

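In both views the held tray's outline (green) and the bottom tray's outline (magenta) lie on the real edges within 2–3 mm, well inside the 11 mm play. Lowering in stages.

Request:
drive_tool(
  deltas=[
    {"hand":0,"offset":[0,0,-1],"angular":[0,0,0]},
    {"hand":0,"offset":[0,0,-2],"angular":[0,0,0]},
    {"hand":0,"offset":[0,0,-2.6],"angular":[0,0,0]},
    {"hand":0,"offset":[0,0,-3],"angular":[0,0,0]},
    {"hand":0,"offset":[0,0,-3],"angular":[0,0,0]},
  ],
)

```text
time: 6.1
tool_pos: [0.541, 0.1543, 0.1157]
tcp_rot: [3.124, -0.333, -0.001]
wrist_force: [0.5, -0.8, -5.5]
width: 0.18
```

Request:
drive_tool(
  deltas=[
    {"hand":0,"offset":[0,0,-0.2],"angular":[0,0,0]},
    {"hand":0,"offset":[0,0,-0.4],"angular":[0,0,0]},
    {"hand":0,"offset":[0,0,-0.4],"angular":[0,0,0]},
    {"hand":0,"offset":[0,0,-0.4],"angular":[0,0,0]},
  ],
)

```text
time: 6.6
tool_pos: [0.5417, 0.1545, 0.113]
tcp_rot: [-3.124, 0.333, -0.001]
wrist_force: [-1.6, -0.1, 0.2]
width: 0.181
```

Request:
drive_tool(
  deltas=[
    {"hand":0,"offset":[0,0,-0.1],"angular":[0,0,0]},
    {"hand":0,"offset":[0,0,-0.1],"angular":[0,0,0]},
    {"hand":0,"offset":[0,0,-0.1],"angular":[0,0,0]},
  ],
)

```text
time: 6.98
tool_pos: [0.5417, 0.1545, 0.1129]
tcp_rot: [-3.124, 0.333, -0.001]
wrist_force: [-4.2, -0.5, 6.2]
width: 0.179
```

```bash
python3 - <<'E'
from h import *
s=bot.read_state(); p=s['tool_pos']; print(p,s['wrist_force'],s['torque'])
i=snap('side','s4.png')['frame']; cv2.imwrite('pics/s4c.png',cv2.resize(i[210:360,130:300],(680,600),interpolation=cv2.INTER_CUBIC))
E
```

```text
[0.54172939 0.15452883 0.11293229] [-4.20487652 -0.52689358  6.21305219] [-0.21763942  0.55308996 -0.05482542]
```

View pics/s4c.png

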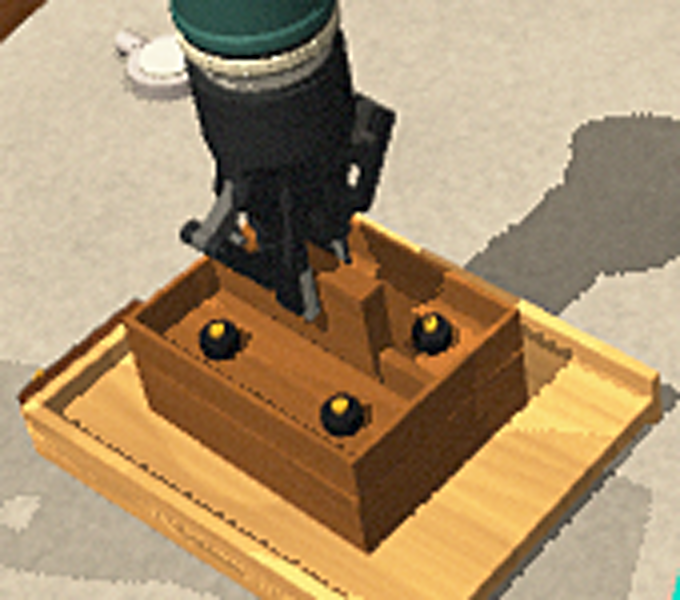

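The crop shows the walls flush with a thin closed seam. At the front corner the rim is at about (360,462) and the foot at about (370,552). I'll check the stack height numerically at that corner, then enlarge the seam.

```bash
python3 - <<'E'
from h import *
a=np.radians(-12.4);R=np.array([[np.cos(a),-np.sin(a)],[np.sin(a),np.cos(a)]])
for n,q in(('front',(-85,65)),('left',(85,65)),('right',(-85,-65))):
    xy=R@np.array(q)/1000+[.5415,.1545]
    zs=[.020,.024,.028,.067,.071,.095,.099,.103]
    print(n,[(z,*((w-[130,210])*4).round(0)) for z,w in zip(zs,w2px('s4.png',[[*xy,z] for z in zs]))])
i=cv2.imread('pics/s4.png')[285:352,155:268]
cv2.imwrite('pics/s4d.png',cv2.convertScaleAbs(cv2.resize(i,None,fx=7,fy=7,interpolation=cv2.INTER_CUBIC),alpha=1.7))
E
```

```text
front [(0.02, np.float64(368.0), np.float64(557.0)), (0.024, np.float64(367.0), np.float64(552.0)), (0.028, np.float64(367.0), np.float64(548.0)), (0.067, np.float64(357.0), np.float64(502.0)), (0.071, np.float64(356.0), np.float64(498.0)), (0.095, np.float64(349.0), np.float64(468.0)), (0.099, np.float64(348.0), np.float64(463.0)), (0.103, np.float64(347.0), np.float64(458.0))]
left [(0.02, np.float64(148.0), np.float64(413.0)), (0.024, np.float64(146.0), np.float64(408.0)), (0.028, np.float64(145.0), np.float64(404.0)), (0.067, np.float64(130.0), np.float64(358.0)), (0.071, np.float64(129.0), np.float64(353.0)), (0.095, np.float64(119.0), np.float64(324.0)), (0.099, np.float64(118.0), np.float64(319.0)), (0.103, np.float64(116.0), np.float64(314.0))]
right [(0.02, np.float64(526.0), np.float64(401.0)), (0.024, np.float64(526.0), np.float64(397.0)), (0.028, np.float64(525.0), np.float64(392.0)), (0.067, np.float64(520.0), np.float64(347.0)), (0.071, np.float64(519.0), np.float64(342.0)), (0.095, np.float64(516.0), np.float64(312.0)), (0.099, np.float64(515.0), np.float64(307.0)), (0.103, np.float64(515.0), np.float64(302.0))]
```

View pics/s4d.png

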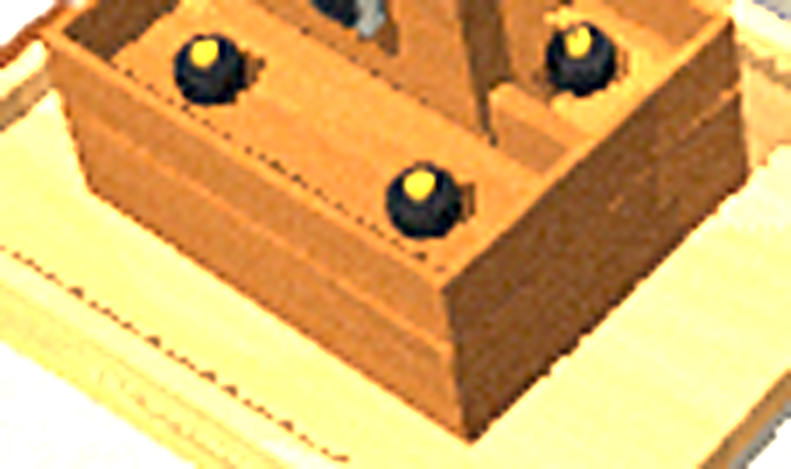

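The foot reads z ≈ 0.024 and the rim ≈ 0.100. That is a 76 mm stack against 75 mm expected, with the seam closed along both visible sides, so it is seated. Releasing and backing off.

Request:
drive_tool(
  deltas=[
    {"hand":0,"offset":[0,0,0.2],"angular":[0,0,0]},
    {"hand":0.6,"offset":[0,0,0.2],"angular":[0,0,0]},
    {"hand":0.6,"offset":[0,0,0.2],"angular":[0,0,0]},
    {"hand":0.6,"offset":[0,0,0.2],"angular":[0,0,0]},
    {"hand":0.6,"offset":[0,0,2],"angular":[0,0,0]},
    {"hand":0.6,"offset":[0,0,6],"angular":[0,0,0]},
    {"hand":0.6,"offset":[0,0,12],"angular":[0,0,0]},
    {"hand":0.6,"offset":[0,0,15],"angular":[0,0,0]},
  ],
)

```text
time: 8.02
tool_pos: [0.5432, 0.1548, 0.2671]
tcp_rot: [-3.121, 0.333, -0.011]
wrist_force: [0.8, 0.5, 0.4]
width: 0.595
```

Request:
drive_tool(
  deltas=[
    {"hand":0.6,"offset":[0,-5,2],"angular":[0,0,0]},
    {"hand":0.6,"offset":[0,-10,2],"angular":[0,0,0]},
    {"hand":0.6,"offset":[0,-15,2],"angular":[0,0,0]},
    {"hand":0.6,"offset":[0,-20,2],"angular":[0,0,0]},
    {"hand":0.6,"offset":[0,-25,2],"angular":[0,0,0]},
    {"hand":0.6,"offset":[0,-30,2],"angular":[0,0,0]},
    {"hand":0.6,"offset":[0,-30,2],"angular":[0,0,0]},
  ],
)

```text
time: 8.9
tool_pos: [0.5413, -0.1488, 0.2827]
tcp_rot: [3.122, -0.34, 0.003]
wrist_force: [1.3, 0.4, -0.3]
width: 0.604
```

```bash
python3 - <<'E'
from h import *
s=bot.read_state(); print(s['time'],s['tool_pos'],s['wrist_force'])
t=snap('top','t5.png')['frame'];i=snap('side','s5.png')['frame']
A=cv2.resize(i[200:390,120:310],(400,400),interpolation=cv2.INTER_CUBIC);B=cv2.resize(t[95:275,110:290],(400,400),interpolation=cv2.INTER_CUBIC)
cv2.imwrite('pics/m5.png',cv2.convertScaleAbs(np.hstack([A,B]),alpha=1.4))
E
```

```text
8.9 [ 0.5413176  -0.14884     0.28272656] [ 1.31251282  0.42954208 -0.33051537]
```

View pics/m5.png

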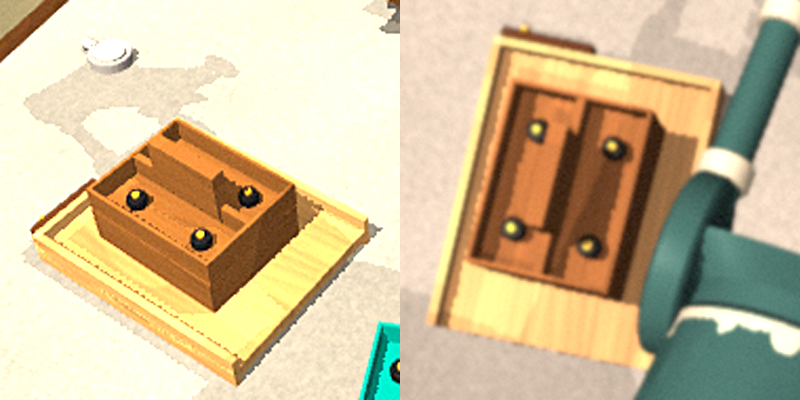

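The stack stands level and aligned: the rim spans (88,185)–(297,187) in the side view and (515,85)–(655,110) at the top edge in the top view. The gripper is well clear, so I'm handing in.

```bash
python3 -c "
from workcell import bot
print(bot.finish_job())"
```

```text
the job is handed in; nothing more can be done
None
```

I stacked the long knob tray on the bottom tray, let go of it, and handed the job in at about 8.9 s of the 42 s allowed.

**How it was done:** I gripped the long tray by its grip board and carried it level. I lowered it in small steps until the wrist force showed it was resting (about 6 N upward at most), then opened the gripper and backed off.

**What the last checks showed:**
- **Seating:** the stack measures about 76 mm in the side view against 75 mm expected, with the seam closed along both visible sides.
- **After release:** the side and top views show the trays level and aligned, with the arm clear of everything.
- **Bystanders:** I never went near the short tray or the turquoise and yellow look-alikes, but I did not check them again at the end.

**One mismatch:** the tray came to rest 4 mm higher than first predicted. I put this down to the shelf being about 24 mm high, as the last measurement suggests, rather than my first estimate of 22 mm, with the rest within measuring error. The two far sides of the seam were not checked up close.

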